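# Index a gearbox shaft by its flat and hold the collar on it

## Task

Pinch the gearbox's D-shaped shaft end with the fingers on its set-screw flat and turn the shaft until the flat faces the pointer on the gearbox, then let go. Lift the flanged collar out of the open die and fit it over the shaft end with its thumb screw pointing the same way as the flat (over the pointer), down until it sits on the shaft's shoulder. Finish while still gripping the collar there, as if for someone to tighten the screw, and leave the loose parts around the work where they are.

Things in the scene. Friction and masses are not known exactly. Their poses are not given: they have to be found in the camera images.
- base: Aluminium base plate, 110x110x8 mm, fixed to the bench, an upright gearbox (78 mm square) bolted on it. Origin under its centre, z up along the shaft axis. A flat steel pointer (4 mm thick, top about 114 mm above the bench) lies on the gearbox on this frame's -x side: the pointer direction, seen from the shaft axis, is -x. Only the shaft stands higher than 115 mm.
- seat (a point): Point on the shaft axis at the shaft's shoulder, 144 mm above the bench; does not turn, axes as base. Below it the shaft is a round sleeve, 34 mm diameter; above it stands the D-shaped shaft end: 24 mm diameter, 34 mm tall (top 178 mm above the bench, last 5 mm chamfered down to 18 mm), with one flat cut full length.
- shaft (a joint): Turn of the shaft, rad: 0 when the flat faces the pointer (the -x side of base), growing counter-clockwise seen from above; range -2.6 to 2.6. Rubs stiffly (about 0.08 N m) and stays where it is left.
- flat: The set-screw flat of the shaft end: 17 mm wide, 8 mm from the shaft axis, from the shoulder to 29 mm above it. Origin on the shaft axis, 35 mm below the shoulder; turns with the shaft; the flat faces this frame's -x. Across flat and back the shaft end measures 20 mm, across the round 24 mm: fingers shut on it feel the flat by the smaller opening.
- die: Open lower die: fixed dark steel block, 120x100x26 mm (x, y, z), origin under its centre, with a round cavity of 55 mm diameter, 8 mm deep, in the middle of its top, and four screw heads 3 mm high near its corners.
- collar_mid (a point): Centre of the flanged steel collar that lies in the die cavity: on its bore axis, half-way up (13.5 mm over its underside). z is the bore axis, up; the thumb screw sticks out along this frame's -x, so the hub is best gripped across its y. Flange 52 mm diameter, the lowest 7 mm; hub 38 mm diameter, from 7 to 27 mm; through bore 26 mm diameter; about 0.15 kg.
- collar: The same collar; origin on the bore axis at its underside, axes as collar_mid. The thumb screw, 18 mm over the underside, reaches out to 35 mm from the axis (head 12 mm thick); inside, its 6 mm tip reaches to 8.8 mm from the axis. So it goes fully down over the shaft end only with the screw over the flat (within about 0.25 rad); else it hangs about 19 mm too high.
- screw_head (a point): Centre of the thumb screw's head, 30 mm from the collar's axis, 18 mm over its underside; axes as collar_mid.
- ball_bearing: loose ball bearing, 52 mm across, 12 mm high, lying flat beyond the work; leave it alone. Origin under its centre.
- split_ring: loose black clamp ring, 68 mm across, 16 mm high, lying flat beyond the die; leave it alone. Origin under its centre.
- spanner: loose open-ended spanner, 26x155x6 mm, lying along its own y beyond the gearbox; leave it alone. Origin under its centre.
- seal: loose black oil seal, 45 mm across, 8 mm high, lying flat between the gearbox and the die; leave it alone. Origin under its centre.

How it is judged:
On the way, in this order (a step that is already met when the one before it is completed fails the run):
1. the fingers pinch the shaft on its flat, and the flat faces the pointer within 0.2 rad (value of joint shaft between -0.2 and 0.2 rad and contact force between flat and the fingers above 2 N), for 0.2 s.
2. the shaft is let go with the flat still facing the pointer (value of joint shaft between -0.2 and 0.2 rad and contact force between flat and the fingers below 0.1 N and distance between the grasp point and seat above 0.08 m), for 0.1 s.
3. the collar is lifted clear of the die in the fingers (z of collar_mid in the frame of die above 0.05 m and contact force between collar and the fingers above 1 N), for 0.2 s.
At the end, for the whole second after the job is handed in: The shaft's flat faces the pointer within 0.25 rad; the collar sits on the shoulder (within 4 mm of height), on the shaft axis within 3 mm, upright within 0.08 rad, its thumb screw over the pointer within 0.3 rad; and the fingers still grip the collar (over 2 N) (value of joint shaft between -0.25 and 0.25 rad and horizontal distance between collar_mid and seat below 0.003 m and z of collar_mid in the frame of seat between 0.0105 and 0.0175 m and angle between collar_mid's own z axis and vertical below 0.08 rad and angle between the x axis of collar_mid and the x axis of base, either way round below 0.3 rad and x of screw_head in the frame of base below -0.02 m and contact force between collar and the fingers above 2 N); the arm keeps its last pose, push and grip.
It fails at once if a loose part beside the work was moved more than 30 mm (distance of any of ball_bearing, split_ring, spanner, seal from where it was at the start of the episode above 0.03 m).
It also fails if it takes over 54 s, if anything falls off the work surface, if the arm or the gripper's body presses on something with over 40 N, if the wrist force passes 120 N, or if a joint passes its speed limit or range.

## Robot

A 7-joint arm with a two-finger parallel gripper is mounted at the origin on the work surface; the furniture and walls round the work are solid. World frame = base frame: x ahead of the robot, y to its left, z up, the work surface at z = 0. Lengths are in m, angles in rad, forces in N, time in s.
With the tool pointing down it reaches from about 0.425 to 0.875 m from the base axis. Payload 8.4 kg.
Tool frame: the origin (TCP) lies at the very end of the fingers, on their centre line; the grasp point (between the pads) lies 19 mm behind it; z points along the fingers, x is the direction in which the jaws open and shut, and the axes are right-handed (so a half turn about z gives the same grasp; the last joint's range is limited). The gripper opens to 85 mm and grips with 20 to 120 N. Pads are 22 mm wide; open, the fingers measure 114 mm over their backs; the gripper's body (76 mm by 85 mm) begins 54 mm behind the grasp point. The pads swing forward as they close: fully open they stand 13 mm farther back than shut.
Start: joints at [-1.346, 0.333, 0.04, 1.465, -0.013, 1.343, -0.059], TCP at [0.207, 0.616, 0.231] pointing down, gripper open.
Joint ranges: [-2.58, 2.58], [-0.38, 2.09], [-1.3, 1.39], [0.25, 2.4], [-1.5, 4.64], [0.08, 2.09], [-2.65, 2.65]. Speed limits (rad/s): [2.22, 2.22, 2.79, 2.79, 3.14, 3.14, 3.14].

## Interface

Orientations are given as a rotation vector (axis times angle).
In Python, from rig import telemetry, optics, finish_job gives the robot as it stands.
- The arm moves only by the tool send_rows, never from a script. Its arguments are lists of equal length, an entry for each row: "translation": the shift along the tool's x, y, z in cm, a list of three; "yaw": the turn about the tool's z in rad; "fingers": the closure in counts, from 0 (fully open) to 255 (shut). In form: {"translation": [[tx, ty, tz], ...], "yaw": [yaw, ...], "fingers": [fingers, ...]}. A call has 1 to 8 rows; each row shifts and turns the commanded pose from where the row before left it, along the tool's axes as they then stand; what a row does not reach is not made up. A row lasts 1/12 s, in which the tool goes at most 41.7 mm and 7.16 degrees, less where a joint would pass 70% of its speed; a pose out of reach is approached as far as the arm can. A call is refused whole if a number of a shift passes 4.17 or a number of a turn 0.125, either way. A call with a gripper value outside its range is refused whole. The fingers move at their own pace and stop on an object; the grip force is fixed at half the most. Time passes only in rows, so rows that do not move let the fingers close. It gives the time, the measured TCP pose, the force and the opening at its end, in the units of the state.
- telemetry.state(): the state, without advancing time (a new reading comes with each control period).
- optics.get_image(name): name is "scene" or "top"; returns a dict with "color" (480x640x3 uint8, red, green, blue), "depth" (480x640 float32, m along the optical axis (not along the pixel's ray), 0 where there is no reading), "K" (3x3 intrinsics, pixels), "rvec" (rotation vector, rad) and "tvec" (3), from world to camera coordinates, as OpenCV has them. Camera axes: x right, y down, z forward; pixel columns grow to the right and rows downward; lengths in m; the calibration is good to about 2 mm. A picture is of the moment at which its call begins.
- finish_job(): hands the job in, once; it reports no verdict.
The state is a dict: "time_s": time; "joint_positions": joint angles; "qd": joint speeds; "tau": joint torques, N m; "position": TCP position; "tcp_rot": TCP orientation; "force": force on the tool from outside, world axes, zero at the start; "moment": the same for the moment, N m; "width": opening from 0.0 (shut) to 1.0 (fully open).
Only numpy, scipy, OpenCV 4.12 (cv2) and the standard library are available. Lean on these libraries where they do the work, as an engineer would, in place of code of your own. Each camera call takes 0.05 s, during which the arm holds its last target.

## Working session

There is one attempt and no reset: what is moved stays moved. The work goes in short steps, Python scripts to look and compute and a tool call to move; the robot and the scene stay as the last step left them, time stands still between calls to the robot, and variables do not carry over. Pictures are saved under pics/ and viewed, and the job is handed in when it is done.

Besides the shell and the picture viewer there is one more tool, called as name(argument=value, ...), one argument or row to a line, values as JSON. send_rows: Moves the arm, as the interface text tells. Its arguments: {"type":"object","properties":{"translation":{"type":"array","items":{"type":"array","items":{"type":"number"}}},"yaw":{"type":"array","items":{"type":"number"}},"fingers":{"type":"array","items":{"type":"number"}}},"required":["translation","yaw","fingers"]}

```bash
ls; mkdir -p pics; python3 - <<'E'
from rig import telemetry, optics
import cv2,numpy as np
print(telemetry.state())
for n in("scene","top"):
    d=optics.get_image(n); np.savez(f"{n}0.npz",**d)
    cv2.imwrite(f"pics/{n}0.png",d["color"][:,:,::-1]); print(n,d["K"],d["rvec"],d["tvec"])
E
```

```text
pics
{'time_s': 0.0, 'joint_positions': array([-1.3461852 ,  0.33390663,  0.03988613,  1.46626849, -0.01341734,
        1.34329508, -0.05850498]), 'qd': array([ 0.00012734, -0.00012353,  0.00074741, -0.00146547, -0.00189314,
       -0.00010867, -0.00028458]), 'tau': array([-2.96944936e-04, -6.58571577e+01,  1.36526160e+00, -4.05560017e+01,
        1.67354633e-02,  1.25903293e-02,  1.28404577e-05]), 'position': array([0.20670249, 0.61577992, 0.23042555]), 'tcp_rot': array([ 2.54969176e+00,  1.83365220e+00, -1.96199825e-03]), 'force': array([-0.44949811, -0.03961867, -0.77072262]), 'moment': array([-0.01173511, -0.03064825,  0.01757231]), 'width': 0.996448739967013}
scene [[595.63900065   0.         329.16947837]
 [  0.         595.63900065 240.2794514 ]
 [  0.           0.           1.        ]] [ 2.23535728 -0.51941791  0.23987633] [-0.50316888  0.27938917  0.85855525]
top [[617.00452329   0.         322.00105056]
 [  0.         617.00452329 241.19564711]
 [  0.           0.           1.        ]] [ 2.18898115 -2.20174979  0.09412779] [0.02034864 0.6005135  1.23698272]
```

View pics/scene0.png

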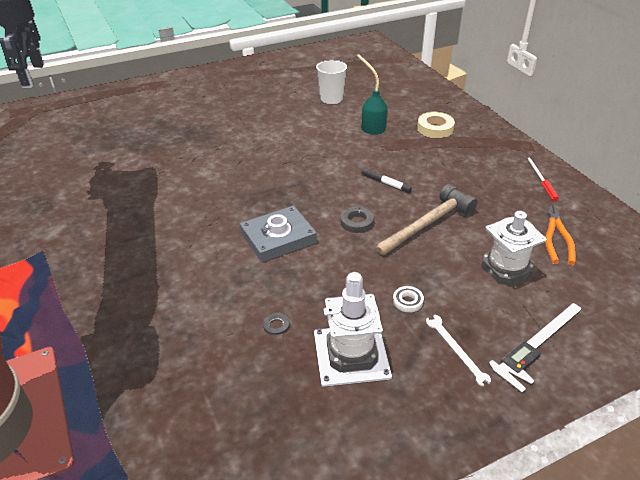

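View pics/top0.png

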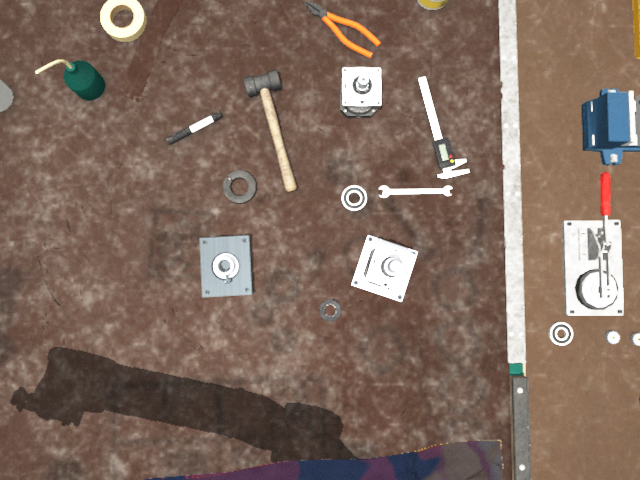

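The top view shows the die at about (226,266) with the collar in its centre, the gearbox at about (385,267) and the seal at (330,310). The bearing is at (354,197), the ring at (239,186) and the spanner near (415,191). Next I'll enlarge crops.

```bash
cat > h.py <<'E'
import numpy as np,cv2
from scipy.spatial.transform import Rotation as R
def load(n): return dict(np.load(n+".npz"))
def cam(d): return cv2.Rodrigues(d["rvec"])[0],d["tvec"].ravel(),d["K"]
def at_z(d,u,v,z):
    Rm,t,K=cam(d); r=Rm.T@np.linalg.solve(K,[u,v,1.]); c=-Rm.T@t
    return c+r*(z-c[2])/r[2]
def proj(d,p):
    return cv2.projectPoints(np.atleast_2d(np.array(p,float)),d["rvec"],d["tvec"],d["K"],None)[0][:,0]
def crop(d,u0,v0,w,h,s,fn):
    c=d["color"][v0:v0+h,u0:u0+w,::-1]; c=cv2.resize(c,None,fx=s,fy=s,interpolation=cv2.INTER_CUBIC)
    for i in range(0,w,10): cv2.putText(c,str(u0+i),(i*s,8),0,.3,(0,255,255),1); cv2.line(c,(i*s,10),(i*s,14),(0,255,255),1)
    for i in range(0,h,10): cv2.putText(c,str(v0+i),(0,i*s+4),0,.3,(0,255,255),1)
    cv2.imwrite(fn,c)
def points(d):
    Rm,t,K=cam(d); z=d["depth"]; v,u=np.mgrid[:480,:640]
    P=np.stack([(u-K[0,2])/K[0,0]*z,(v-K[1,2])/K[1,1]*z,z],-1)
    return (P-t)@Rm
E
python3 - <<'E'
from h import *
t=load("top0");s=load("scene0")
crop(t,345,227,80,80,7,"pics/tg.png");crop(t,190,226,75,80,7,"pics/td.png")
crop(s,310,265,85,120,5,"pics/sg.png");crop(s,235,200,90,65,8,"pics/sd.png")
print(at_z(t,226,266,.034),at_z(t,393,266,.178), -cam(t)[0].T@cam(t)[1])
print(proj(t,[[.6,0,0],[.7,0,0],[.6,.1,0]]))
E
```

```text
[0.55086124 0.20986332 0.034     ] [ 0.54498374 -0.10641582  0.178     ] [0.51536711 0.03945884 1.27436122]
[[329.96951798 242.1165604 ]
 [329.61938795 194.1868265 ]
 [281.62978113 242.36956226]]
```

View pics/tg.png

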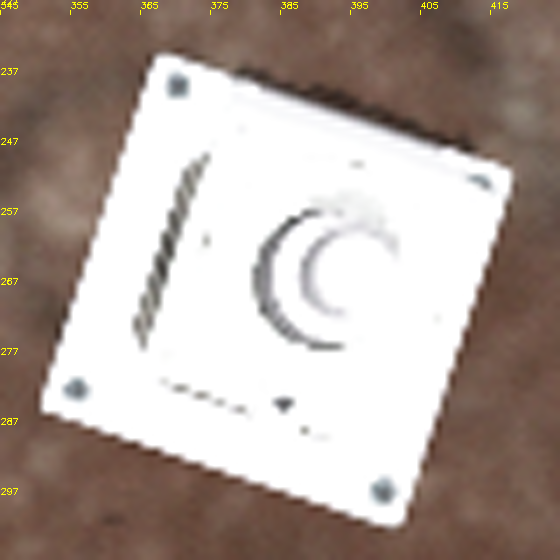

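View pics/td.png

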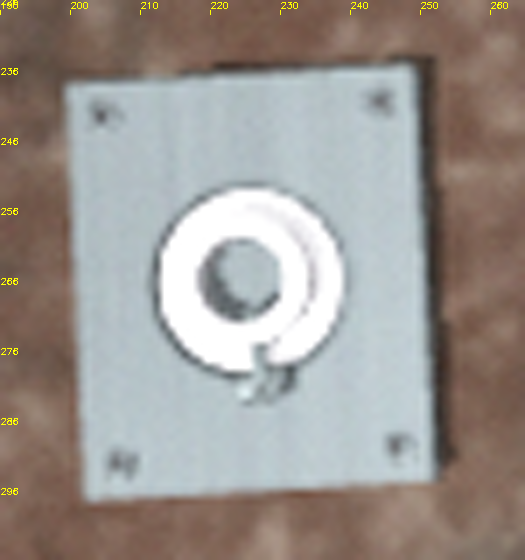

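View pics/sg.png

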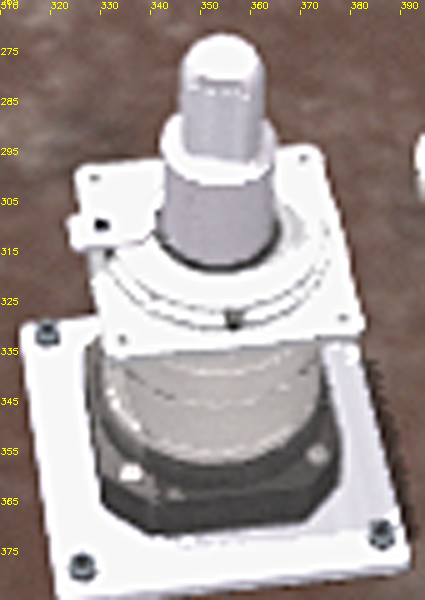

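View pics/sd.png

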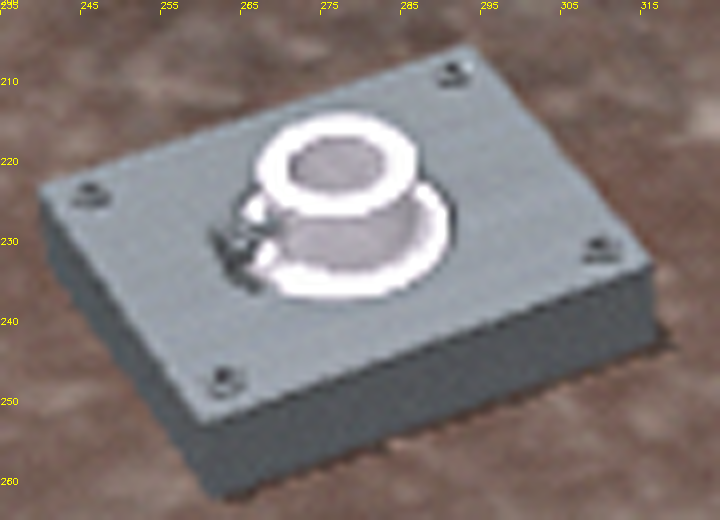

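```bash
python3 - <<'E'
from h import *
t=load("top0");s=load("scene0")
c=np.array([at_z(t,u,v,.008)[:2] for u,v in [(367.5,234.5),(418.3,251.5),(402,302),(350.7,285.7)]])
print(c,c.mean(0)); 
e=[np.degrees(np.arctan2(*(c[(i+1)%4]-c[i])[::-1])) for i in range(4)];print("edges",e,[np.linalg.norm(c[(i+1)%4]-c[i]) for i in range(4)])
print("scene plate corners", [at_z(s,u,v,.008)[:2] for u,v in [(314.5,329.5),(321,384.5),(391.5,377.5)]])
print("pointer scene", at_z(s,323.5,311,.114), at_z(s,325,306.5,.114))
print("scene cam",-cam(s)[0].T@cam(s)[1])
d=np.array([at_z(t,u,v,.026)[:2] for u,v in [(199,237.5),(249.2,235),(252.5,294.7),(202,297.5)]])
print("die",d.mean(0),[np.degrees(np.arctan2(*(d[(i+1)%4]-d[i])[::-1])) for i in range(4)],[np.linalg.norm(d[(i+1)%4]-d[i]) for i in range(4)])
for n,dd in(("top",t),("scene",s)):
    P=points(dd); 
    if n=="top": m=P[227:307,345:425].reshape(-1,3)
    else: m=P[265:345,310:395].reshape(-1,3)
    q=m[(m[:,2]>.172)&(m[:,2]<.185)]; print(n,"shaft top",len(q),q.mean(0),q.min(0),q.max(0))
    q=m[(m[:,2]>.139)&(m[:,2]<.149)]; print(n,"shoulder",len(q),q.mean(0),q.min(0),q.max(0))
    m=P.reshape(-1,3);m=m[(np.abs(m[:,0]-.55)<.05)&(np.abs(m[:,1]-.21)<.06)]
    q=m[(m[:,2]>.041)&(m[:,2]<.05)]; print(n,"hub top",len(q),q.mean(0),q.min(0),q.max(0))
E
```

```text
[[ 0.61480031 -0.07727247]
 [ 0.5791339  -0.18171233]
 [ 0.47575865 -0.14646059]
 [ 0.50974275 -0.0415946 ]] [ 0.5448589 -0.11176  ]
edges [np.float64(-108.85513639207237), np.float64(161.17023655375766), np.float64(72.0439549925012), np.float64(-18.757645607232615)] [np.float64(0.11036202187781423), np.float64(0.10922054563109253), np.float64(0.11023517525826784), np.float64(0.11095044648087357)]
scene plate corners [array([ 0.51345599, -0.040532  ]), array([ 0.47564099, -0.14461154]), array([ 0.57949909, -0.18111584])]
pointer scene [ 0.5034433  -0.09702348  0.114     ] [ 0.50941566 -0.08983776  0.114     ]
scene cam [ 0.24407939 -0.64069318  0.77349327]
die [0.55093874 0.21158229] [np.float64(-87.42273408351669), np.float64(-176.76207488171144), np.float64(92.78321714568246), np.float64(3.248678849731574)] [np.float64(0.10140146190790501), np.float64(0.12072820001018056), np.float64(0.10137518571964217), np.float64(0.12109288350832283)]
top shaft top 127 [ 0.54560805 -0.1102803   0.17793579] [ 0.53424785 -0.12318317  0.17200779] [ 0.55573822 -0.09966309  0.18248366]
top shoulder 114 [ 0.54337167 -0.10870421  0.14428757] [ 0.52935423 -0.12779431  0.13966334] [ 0.56067177 -0.09603362  0.14858678]
top hub top 157 [0.54718216 0.21039172 0.04518869] [0.51878321 0.19236892 0.0412192 ] [0.56856109 0.22950717 0.04986621]
scene shaft top 163 [ 0.54521063 -0.11334037  0.17750978] [ 0.53419857 -0.12369659  0.17200994] [ 0.5575738  -0.10136861  0.1821296 ]
scene shoulder 204 [ 0.54198978 -0.11847022  0.14451985] [ 0.52880169 -0.12872865  0.13901052] [ 0.56210173 -0.09789073  0.14898496]
scene hub top 162 [0.5488545  0.21012391 0.04482502] [0.5189069  0.19093072 0.04102901] [0.57004837 0.23097369 0.04930982]
```

```bash
python3 - <<'E'
from h import *
t=load("top0");s=load("scene0")
C=np.array([.545,-.1115]); yaw=np.radians(-18.6)
def b(x,y,z): c,n=np.cos(yaw),np.sin(yaw); return [C[0]+c*x-n*y,C[1]+n*x+c*y,z]
pts=[b(x,y,.114) for x,y in[(-.044,0),(-.0225,0),(.044,0),(0,.044),(0,-.044)]]
print("top",proj(t,pts).round(1).tolist());print("scene",proj(s,pts).round(1).tolist())
print("seat",proj(s,[b(0,0,.144),b(0,0,.178)]),proj(t,[b(0,0,.144),b(0,0,.178)]))
def enh(d,u0,v0,w,h,sc,fn,lo,hi):
    g=cv2.cvtColor(d["color"],cv2.COLOR_RGB2GRAY)[v0:v0+h,u0:u0+w].astype(float)
    g=np.clip((g-lo)/(hi-lo)*255,0,255).astype(np.uint8)
    cv2.imwrite(fn,cv2.resize(g,None,fx=sc,fy=sc,interpolation=cv2.INTER_CUBIC))
enh(s,335,265,45,60,10,"pics/e1.png",140,255);enh(t,375,245,40,40,12,"pics/e2.png",200,255)
g=cv2.cvtColor(s["color"],cv2.COLOR_RGB2GRAY)
for v in(276,280,282,284,288,292,295): print(v,g[v,340:370])
P=points(s)
cams=[]
for v in range(282,296,1):
  for u in range(340,370):
    p=P[v,u]
    if .148<p[2]<.173 and np.hypot(*(p[:2]-C))<.02: cams.append(p)
q=np.array(cams);r=np.hypot(*(q[:,:2]-C).T);a=np.degrees(np.arctan2(q[:,1]-C[1],q[:,0]-C[0]))
i=np.argsort(a)
for k in range(-180,0,15):
    m=(a>=k)&(a<k+15)
    if m.sum(): print(k,m.sum(),r[m].mean(),r[m].std())
E
```

```text
top [[384.1, 289.2], [387.5, 278.3], [398.3, 244.8], [369.0, 259.6], [413.4, 274.2]]
scene [[323.5, 311.2], [337.8, 309.8], [381.6, 305.5], [348.1, 287.6], [357.7, 330.8]]
seat [[353.28790109 294.38132791]
 [353.95785538 277.75033158]] [[393.31165006 266.4900077 ]
 [395.84943995 265.97393146]]
276 [ 95  90  96  96  90  82 109 224 255 251 248 247 247 247 247 247 247 247
 248 251 255 202  88  94  98  95  93  96  93  95]
280 [104 107 106 106  97 107 172 226 226 203 171 218 246 255 255 255 255 255
 249 238 212 189 153  93  86  89  91  86  88  94]
282 [ 94  94  95  96  92 107 161 213 232 219 180 188 184 169 177 177 173 185
 178 198 182 170 144  96  95  94  96  95  90  96]
284 [104 103 101  97  85 123 183 193 188 192 191 194 192 185 188 186 188 191
 213 228 167 166 141  92 106 106 101 103 103  96]
288 [ 95  94  85  98 198 254 220 183 187 191 192 196 196 188 186 188 187 193
 191 178 166 154 135 106  86  98 102 105 104 102]
292 [ 91  74 206 255 252 254 209 180 187 188 196 199 189 188 187 187 190 194
 187 168 159 153 184 223 205 136  92  98  96  92]
295 [ 79  74 178 255 251 250 243 206 179 182 183 188 185 185 185 185 189 195
 188 167 156 166 198 203 203 243 255 255 255 255]
-180 25 0.009020999663726976 0.0012858853853344786
-165 18 0.007599528107926341 0.0011462545689838962
-150 18 0.006854141702019869 0.0009904940203011375
-135 14 0.006667762998030696 0.0008342880683509477
-120 13 0.006233129376813796 0.0009255885837241676
-105 23 0.007969001629518602 0.0011019082858310402
-90 20 0.009833609492829715 0.0011604515194095061
-75 24 0.010743156705412524 0.0015327812857590295
-60 13 0.011688907111109639 0.0006769366995521023
-45 10 0.012281891429983533 0.00022457028351340728
```

View pics/e1.png

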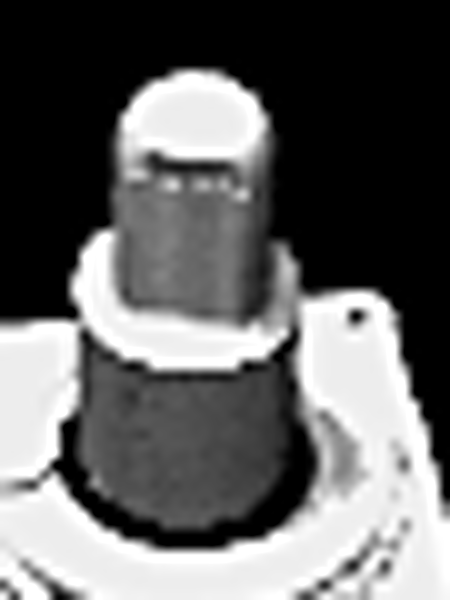

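View pics/e2.png

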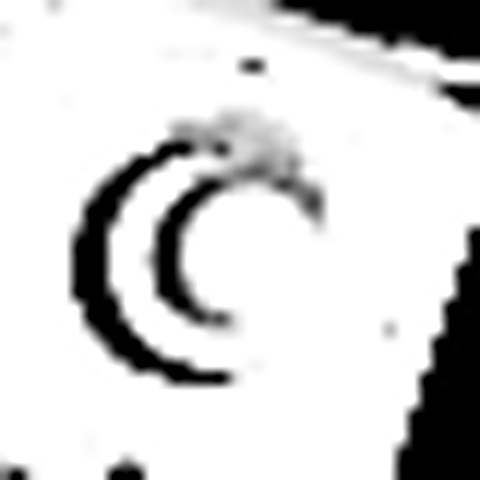

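```bash
python3 - <<'E'
from h import *
s=load("scene0");C=np.array([.545,-.1115])
a=at_z(s,347.5,295,.144)[:2];b=at_z(s,360,297,.144)[:2];print(a,b,np.linalg.norm(b-a));d=b-a
print("normal",np.degrees(np.arctan2(-d[0],d[1])),np.degrees(np.arctan2(d[0],-d[1])), "mid",(a+b)/2-C)
P=points(s)[284:296,349:358].reshape(-1,3);P=P[(P[:,2]>.148)&(P[:,2]<.171)]
A=np.c_[P[:,:2],np.ones(len(P))]
u,S,V=np.linalg.svd(P[:,:2]-P[:,:2].mean(0));n=V[1];print(len(P),S,"n",np.degrees(np.arctan2(n[1],n[0])),(P[:,:2].mean(0)-C)@n)
# model fit r(a) using all shaft points
P=points(s)[283:296,343:366].reshape(-1,3);P=P[(P[:,2]>.148)&(P[:,2]<.171)]
from scipy.optimize import least_squares
def f(p):
    q=P[:,:2]-p[:2]; r=np.hypot(*q.T); nd=q@[np.cos(p[2]),np.sin(p[2])]
    return np.maximum(r-.012,nd-.008)
for a0 in(-2.6,-2.1,-1.6):
    o=least_squares(f,[*C,a0],loss='soft_l1',f_scale=.0005);print(o.x[:2],np.degrees(o.x[2]),o.cost,np.abs(o.fun).mean())
E
```

```text
[ 0.53681756 -0.10888242] [ 0.55130152 -0.12046806] 0.018547560858684524
normal -128.65610137205655 51.34389862794345 mid [-0.00094046 -0.00317524]
100 [0.03759891 0.00944181] n -129.96078511466544 0.006406481528507379
[ 0.54636637 -0.11063505] -128.5965484946167 3.928539964117225e-05 0.0006953552258417998
[ 0.54636637 -0.11063505] -128.5964723141089 3.928539964112588e-05 0.0006953550281766938
[ 0.54636637 -0.11063505] -128.59647206504494 3.928539964112848e-05 0.0006953550275294078
```

```bash
cat >> h.py <<'E'
def go(target,jaw=None):
    from rig import telemetry
    s=telemetry.state(); M=R.from_rotvec(s["tcp_rot"]).as_matrix()
    a=np.degrees(np.arctan2(M[1,0],M[0,0]))
    print("t",round(s["time_s"],2),"pos",s["position"].round(4),"jaw",a.round(2),"tilt z",M[:,2].round(4),"F",s["force"].round(1),"w",round(s["width"],3),"q",s["joint_positions"].round(2))
    print("move cm (tool)",(M.T@(np.array(target)-s["position"])*100).round(2),end=" ")
    if jaw is not None: print("yaw", np.round(np.radians((a-jaw+180)%360-180),3), "move after yaw", end=" "); 
    if jaw is not None:
        j=np.radians(jaw);N=np.array([[np.cos(j),np.sin(j),0],[np.sin(j),-np.cos(j),0],[0,0,-1]]);print((N@(np.array(target)-s["position"])*100).round(2))
    print()
E
python3 -c "
from h import *
go([.5455,-.1112,.24],51)"
```

```text
t 0.1 pos [0.2067 0.6158 0.2305] jaw 71.45 tilt z [-3.0e-04 -1.4e-03 -1.0e+00] F [-0.8 -0.6  0.3] w 0.997 q [-1.35  0.33  0.04  1.47 -0.01  1.34 -0.06]
move cm (tool) [-58.14  55.25  -0.86] yaw 0.357 move after yaw [-35.18  72.08  -0.95]
```

send_rows(
  translation=[
    [-2.9,2.75,0],
    [-2.9,2.75,0],
    [-2.9,2.75,0],
    [-2.9,2.75,0],
    [-2.9,2.75,0],
    [-2.9,2.75,0],
    [-2.9,2.75,0],
    [-2.9,2.75,0],
  ],
  yaw=[0,0,0,0,0,0,0,0],
  fingers=[0,0,0,0,0,0,0,0],
)

```text
time_s: 0.77
position: [0.3419, 0.3242, 0.231]
tcp_rot: [-2.55, -1.834, 0.001]
force: [1.3, 0.3, 0.4]
width: 0.998
```

send_rows(
  translation=[
    [-2.9,2.75,0],
    [-2.9,2.75,0],
    [-2.9,2.75,0],
    [-2.9,2.75,0],
    [-2.9,2.75,0],
    [-2.9,2.75,0],
    [-2.9,2.75,0],
    [-2.9,2.75,0],
  ],
  yaw=[0,0,0,0,0,0,0,0],
  fingers=[0,0,0,0,0,0,0,0],
)

```text
time_s: 1.43
position: [0.4765, 0.0343, 0.2314]
tcp_rot: [-2.55, -1.834, -0.001]
force: [0.9, 0.8, 0.7]
width: 1.002
```

```bash
python3 -c "
from h import *
go([.5455,-.1112,.24],51)"
```

```text
t 1.43 pos [0.4765 0.0343 0.2314] jaw 71.45 tilt z [ 2.e-04  4.e-04 -1.e+00] F [0.9 0.8 0.7] w 1.002 q [-0.77 -0.05  0.6   1.89  0.03  1.29  1.06]
move cm (tool) [-11.6   11.17  -0.87] yaw 0.357 move after yaw [-6.96 14.52 -0.86]
```

send_rows(
  translation=[
    [-2.9,2.8,-0.2],
    [-2.9,2.8,-0.2],
    [-2.9,2.8,-0.2],
    [-2.9,2.77,-0.2],
    [0,0,0],
    [0,0,0],
    [0,0,0],
    [0,0,0],
  ],
  yaw=[0,0,0,0,0.12,0.12,0.117,0],
  fingers=[0,0,0,0,0,0,0,0],
)

```text
time_s: 2.1
position: [0.545, -0.1095, 0.2389]
tcp_rot: [-2.84, -1.343, 0.002]
force: [-0.3, 0.1, 0.3]
width: 0.999
```

```bash
python3 - <<'E'
from h import *
from rig import optics
go([.5455,-.1112,.148],51)
t=optics.get_image("top");crop(t,340,210,110,110,6,"pics/t1.png")
s=optics.get_image("scene");crop(s,290,200,130,110,6,"pics/s1.png")
E
```

```text
t 2.1 pos [ 0.545  -0.1095  0.2389] jaw 50.63 tilt z [-1.e-03 -4.e-04 -1.e+00] F [-0.3  0.1  0.3] w 0.999 q [-0.61  0.16  0.82  1.72 -0.12  1.31  1.12]
move cm (tool) [-0.1   0.15  9.09] yaw -0.006 move after yaw [-0.1   0.14  9.09]
```

View pics/s1.png

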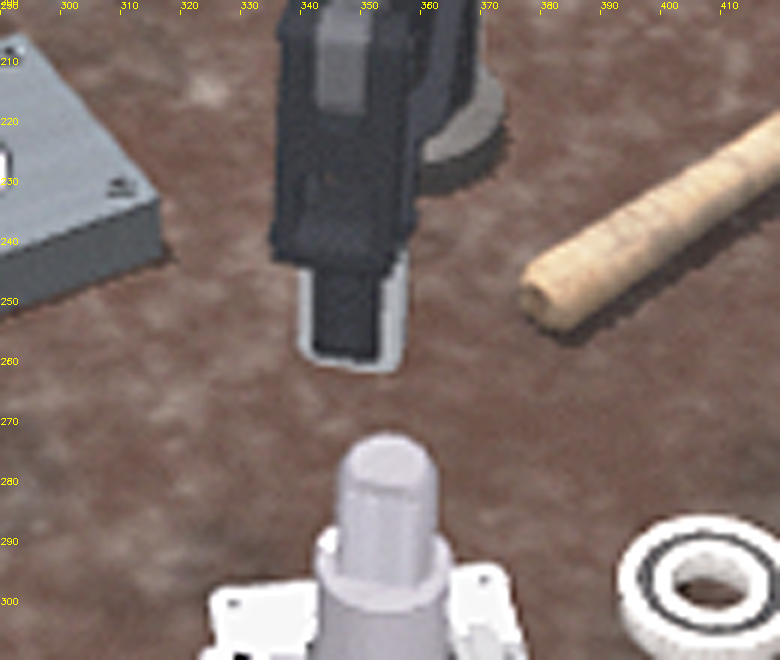

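The near finger is at about (350,250), straight above the shaft (355,285), and its face lines up with the visible flat. I'll descend and close.

send_rows(
  translation=[
    [-0.05,0.1,2.5],
    [0,0,2.5],
    [0,0,2.2],
    [0,0,1.4],
    [0,0,0.45],
    [0,0,0],
    [0,0,0],
    [0,0,0],
  ],
  yaw=[0,0,0,0,0,0,0,0],
  fingers=[0,0,0,0,0,0,150,255],
)

```text
time_s: 2.87
position: [0.5464, -0.1103, 0.15]
tcp_rot: [2.834, 1.354, 0.002]
force: [-1.0, 0.7, 0.2]
width: 0.743
```

send_rows(
  translation=[
    [0,0,0],
    [0,0,0],
    [0,0,0],
    [0,0,0],
    [0,0,0],
    [0,0,0],
    [0,0,0],
    [0,0,0],
  ],
  yaw=[0,0,0,0,0,0,0,0],
  fingers=[255,255,255,255,255,255,255,255],
)

```text
time_s: 3.53
position: [0.5472, -0.1089, 0.1498]
tcp_rot: [-2.835, -1.354, -0.005]
force: [2.1, 4.4, 4.9]
width: 0.213
```

```bash
python3 - <<'E'
from h import *
from rig import optics
go([.5455,-.1112,.148],-18.6)
s=optics.get_image("scene");crop(s,290,220,130,110,6,"pics/s2.png")
E
```

```text
t 3.53 pos [ 0.5472 -0.1089  0.1498] jaw 51.08 tilt z [ 0.0027  0.0014 -1.    ] F [2.1 4.4 4.9] w 0.213 q [-0.57  0.25  0.8   1.83 -0.2   1.14  1.19]
move cm (tool) [-0.28  0.01  0.18] yaw 1.216 move after yaw [-0.08  0.27  0.18]
```

View pics/s2.png

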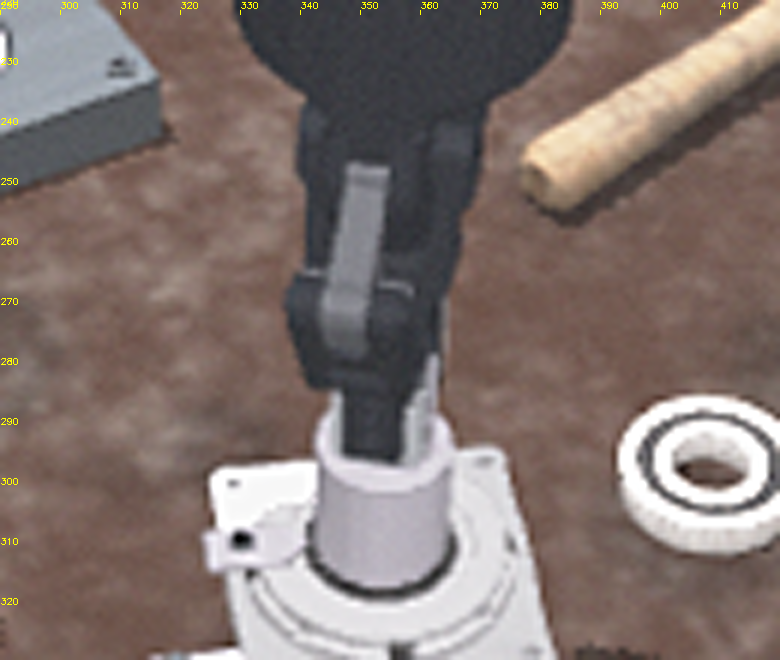

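send_rows(
  translation=[
    [0,0.02,0],
    [0,0.02,0],
    [0,0.02,0],
    [0,0.02,0],
    [0,0.02,0],
    [0,0.02,0],
    [0,0.02,0],
    [0,0.02,0],
  ],
  yaw=[0.11,0.11,0.11,0.11,0.11,0.11,0.11,0.11],
  fingers=[255,255,255,255,255,255,255,255],
)

```text
time_s: 4.25
position: [0.5477, -0.1103, 0.1498]
tcp_rot: [-3.14, -0.01, -0.003]
force: [1.3, 4.6, 5.6]
width: 0.216
```

send_rows(
  translation=[
    [0,0.02,0],
    [0,0.02,0],
    [0,0.02,0],
    [0,0,0],
    [0,0,0],
    [0,0,0],
    [0,0,0],
  ],
  yaw=[0.11,0.11,0.11,0.006,0,0,0],
  fingers=[255,255,255,255,255,255,255],
)

```text
time_s: 4.83
position: [0.5476, -0.1109, 0.1498]
tcp_rot: [-3.098, 0.507, -0.003]
force: [0.5, 4.3, 7.5]
width: 0.218
```

```bash
python3 - <<'E'
from h import *
from rig import optics
go([.5455,-.1112,.148],-18.6)
s=optics.get_image("scene");crop(s,290,220,130,110,6,"pics/s3.png")
E
```

```text
t 4.83 pos [ 0.5476 -0.1109  0.1498] jaw -18.6 tilt z [ 0.002   0.0016 -1.    ] F [0.5 4.3 7.5] w 0.218 q [-0.74  0.32  1.04  1.83 -0.31  1.16  0.07]
move cm (tool) [-0.19  0.1   0.18] yaw 0.0 move after yaw [-0.19  0.1   0.18]
```

View pics/s3.png

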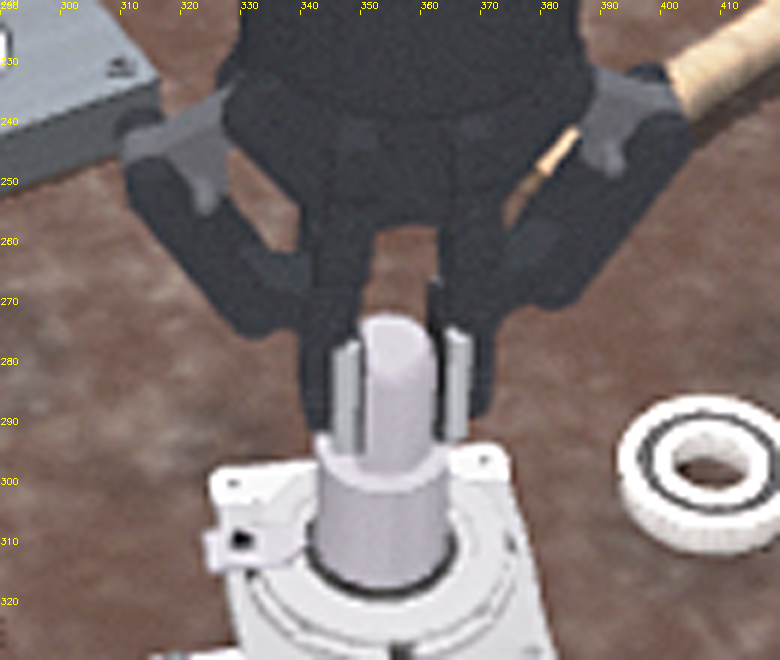

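send_rows(
  translation=[
    [0,0,0],
    [0,0,0],
    [0,0,0],
    [0,0,0],
    [0,0,-1.5],
    [0,0,-3],
    [0,0,-3.5],
    [0,0,-3.5],
  ],
  yaw=[0,0,0,0,0,0,0,0],
  fingers=[150,80,0,0,0,0,0,0],
)

```text
time_s: 5.55
position: [0.5457, -0.1126, 0.2648]
tcp_rot: [3.099, -0.511, -0.002]
force: [0.4, 1.1, 0.1]
width: 0.999
```

send_rows(
  translation=[
    [0,0,0],
    [0,0,0],
  ],
  yaw=[0,0],
  fingers=[0,0],
)

```text
time_s: 5.72
position: [0.5473, -0.1126, 0.2654]
tcp_rot: [-3.099, 0.51, -0.005]
force: [1.4, 0.7, -1.6]
width: 1.001
```

```bash
python3 - <<'E'
from h import *
from rig import optics
go([.55,.21,.25],-5)
s=optics.get_image("scene");crop(s,325,260,60,70,9,"pics/s4.png");np.savez("scene4.npz",**s)
t=load("top0");s0=load("scene0")
print("flange",at_z(t,225.9,266.1,.025),"bore top",at_z(t,224.3,265.9,.045))
print("scene hub rim", at_z(s0,277.2,220.2,.045))
for z in(.03,.036,.042): print(at_z(t,229,280.5,z),at_z(s0,264.5,230.5,z))
u0=250
g=cv2.cvtColor(t["color"],cv2.COLOR_RGB2BGR)[245:290,205:250];g=cv2.resize(g,None,fx=13,fy=13,interpolation=cv2.INTER_CUBIC);cv2.imwrite("pics/tc.png",g)
g=cv2.cvtColor(s0["color"],cv2.COLOR_RGB2BGR)[208:245,255:300];g=cv2.resize(g,None,fx=14,fy=14,interpolation=cv2.INTER_CUBIC);cv2.imwrite("pics/sc.png",g)
E
```

```text
t 5.72 pos [ 0.5473 -0.1126  0.2654] jaw -18.68 tilt z [ 3.1e-03  4.0e-04 -1.0e+00] F [ 1.4  0.7 -1.6] w 1.001 q [-0.83  0.2   1.11  1.68 -0.19  1.37 -0.02]
move cm (tool) [-10.08 -30.65   1.56] yaw -0.239 move after yaw [ -2.54 -32.16   1.54]

flange [0.55091818 0.21130029 0.025     ] bore top [0.55076499 0.2117211  0.045     ]
scene hub rim [0.55308764 0.21354526 0.045     ]
[0.52183924 0.2042852  0.03      ] [0.52506337 0.21244886 0.03      ]
[0.52180804 0.20349045 0.036     ] [0.52279582 0.205564   0.036     ]
[0.52177683 0.2026957  0.042     ] [0.52052828 0.19867913 0.042     ]
```

View pics/s4.png

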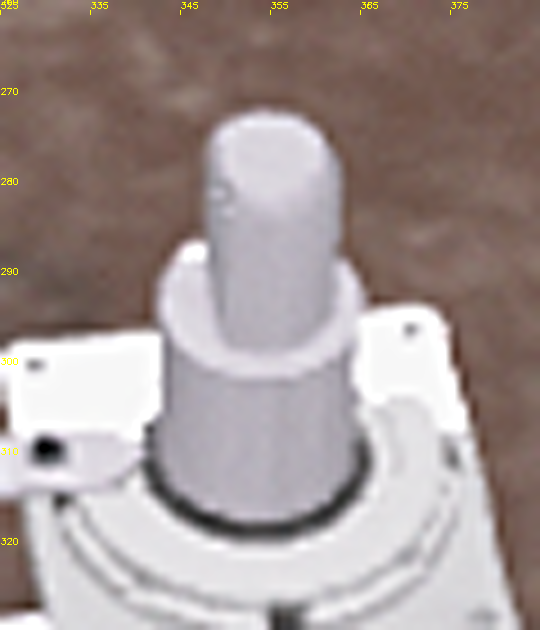

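View pics/tc.png

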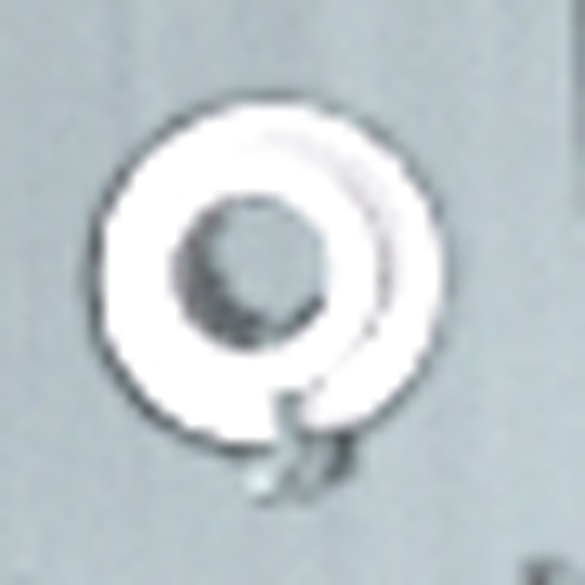

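View pics/sc.png

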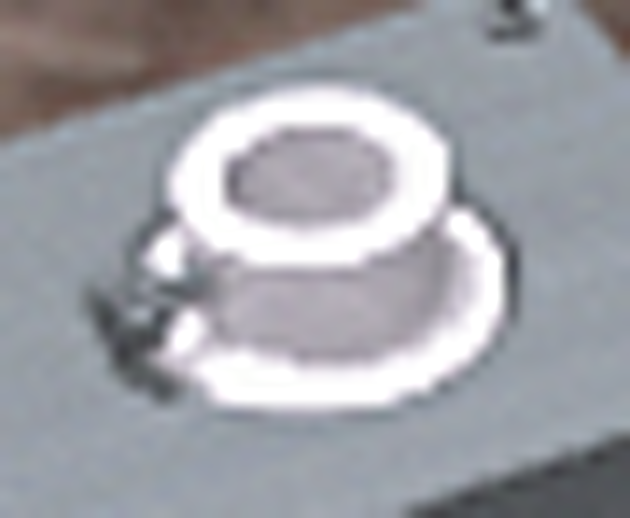

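```bash
python3 - <<'E'
from h import *
for n in("top0","scene0"):
    P=points(load(n)).reshape(-1,3);C=np.array([.551,.2115])
    r=np.hypot(*(P[:,:2]-C).T)
    q=P[(r>.022)&(r<.04)&(P[:,2]>.0285)&(P[:,2]<.05)]
    d=q[:,:2]-C;print(n,len(q),q.mean(0),np.degrees(np.arctan2(*d.mean(0)[::-1])),np.c_[np.hypot(*d.T)*1000,np.degrees(np.arctan2(d[:,1],d[:,0])),q[:,2]*1000].round(0).tolist())
    q=P[(r<.021)&(P[:,2]>.041)&(P[:,2]<.049)];
    from scipy.optimize import least_squares
    print("hub",(q[:,:2].min(0)+q[:,:2].max(0))/2,np.percentile(q[:,:2],[2,98],axis=0))
s0=load("scene0");print(at_z(s0,264.8,232,.036))
E
```

```text
top0 186 [0.54471331 0.21032728 0.03222821] -169.43346049070087 [[38.0, -1.0, 29.0], [37.0, 11.0, 32.0], [37.0, -11.0, 31.0], [37.0, -14.0, 29.0], [40.0, -25.0, 29.0], [35.0, -8.0, 29.0], [35.0, -11.0, 30.0], [37.0, -24.0, 31.0], [34.0, 19.0, 32.0], [32.0, -1.0, 29.0], [35.0, -25.0, 31.0], [36.0, -29.0, 34.0], [39.0, 40.0, 30.0], [31.0, 13.0, 31.0], [37.0, -35.0, 30.0], [34.0, 34.0, 29.0], [28.0, 2.0, 30.0], [32.0, -28.0, 30.0], [34.0, -35.0, 33.0], [34.0, 39.0, 30.0], [30.0, 30.0, 30.0], [28.0, -23.0, 29.0], [31.0, 38.0, 32.0], [30.0, 35.0, 30.0], [24.0, 7.0, 31.0], [25.0, -12.0, 30.0], [25.0, -17.0, 32.0], [29.0, -35.0, 29.0], [31.0, -39.0, 31.0], [33.0, -45.0, 34.0], [35.0, -46.0, 31.0], [36.0, -48.0, 29.0], [31.0, 44.0, 29.0], [23.0, 13.0, 30.0], [22.0, 8.0, 30.0], [22.0, -8.0, 31.0], [24.0, -22.0, 29.0], [29.0, -41.0, 31.0], [32.0, -46.0, 29.0], [35.0, -51.0, 30.0], [40.0, 63.0, 29.0], [36.0, 60.0, 30.0], [36.0, -60.0, 29.0], [37.0, 64.0, 29.0], [30.0, 57.0, 29.0], [30.0, -58.0, 31.0], [33.0, -62.0, 32.0], [35.0, -63.0, 29.0], [40.0, 69.0, 29.0], [36.0, 67.0, 32.0], [33.0, 64.0,
[... 4468 characters left out ...]
0], [35.0, -50.0, 29.0], [34.0, -159.0, 36.0], [31.0, -159.0, 34.0], [39.0, -175.0, 29.0], [22.0, -144.0, 29.0], [24.0, -79.0, 29.0], [31.0, -65.0, 29.0], [37.0, -57.0, 29.0], [35.0, -163.0, 30.0], [30.0, -157.0, 29.0], [36.0, -65.0, 29.0], [38.0, -163.0, 29.0], [31.0, -147.0, 30.0], [38.0, -68.0, 29.0], [38.0, -158.0, 29.0], [33.0, -148.0, 29.0], [31.0, -139.0, 29.0], [31.0, -98.0, 30.0], [38.0, -79.0, 30.0], [38.0, -150.0, 29.0], [37.0, -148.0, 29.0], [32.0, -126.0, 29.0], [33.0, -123.0, 30.0], [34.0, -93.0, 29.0], [37.0, -88.0, 30.0], [40.0, -144.0, 29.0], [38.0, -98.0, 31.0]]
hub [0.55129399 0.2109522 ] [[0.53368168 0.19263417]
 [0.56825665 0.22957167]]
[0.52165847 0.20110879 0.036     ]
```

send_rows(
  translation=[
    [-1.11,-3.42,0],
    [-1.11,-3.42,0],
    [-1.11,-3.42,0],
    [-1.11,-3.42,0],
    [-1.11,-3.42,0.5],
    [-1.11,-3.42,1],
    [-1.11,-3.42,1],
    [-1.11,-3.42,1],
  ],
  yaw=[0,0,0,0,0,0,0,0],
  fingers=[0,0,0,0,0,0,0,0],
)

```text
time_s: 6.43
position: [0.5488, 0.177, 0.2269]
tcp_rot: [3.099, -0.51, -0.003]
force: [1.6, -0.4, 0.1]
width: 1.001
```

send_rows(
  translation=[
    [-1.11,-3.42,0],
    [0,0,1.5],
    [0,0,1.5],
    [0,0,1.5],
    [0,0,1],
    [0,0,1],
    [0,0,1],
    [0,0,1],
  ],
  yaw=[0.11,0.11,0.11,0.11,0.11,0.11,0.11,0.11],
  fingers=[0,0,0,0,0,0,0,0],
)

```text
time_s: 7.1
position: [0.5494, 0.2107, 0.1417]
tcp_rot: [2.58, -1.788, -0.001]
force: [-0.4, 0.6, 0.3]
width: 1.001
```

send_rows(
  translation=[
    [0,0,0],
    [0,0,0],
    [0,0,0],
  ],
  yaw=[0.11,0.03,0],
  fingers=[0,0,0],
)

```text
time_s: 7.35
position: [0.5493, 0.2107, 0.142]
tcp_rot: [2.452, -1.959, -0.001]
force: [-0.3, -1.0, 1.0]
width: 1.0
```

```bash
python3 - <<'E'
from h import *
from rig import optics
go([.551,.2115,.027],-77)
s=optics.get_image("scene");crop(s,225,150,100,115,5,"pics/s5.png");np.savez("scene5.npz",**s)
E
```

```text
t 7.35 pos [0.5493 0.2107 0.142 ] jaw -77.24 tilt z [-0.0023 -0.0024 -1.    ] F [-0.3 -1.   1. ] w 1.0 q [-1.3   0.47  1.11  1.77 -0.45  1.19 -1.41]
move cm (tool) [-0.06 -0.21 11.5 ] yaw -0.004 move after yaw [-0.04 -0.18 11.5 ]
```

View pics/s5.png

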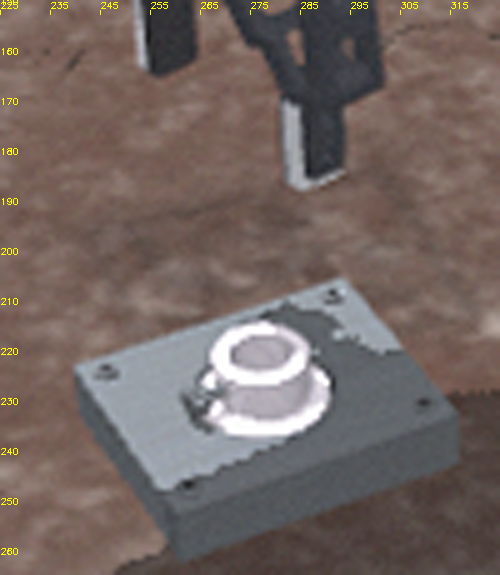

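The fingers (about (257,155) and (293,165)) straddle the collar at (276,222), with the thumb screw at (264,231) to the side. Descending.

send_rows(
  translation=[
    [-0.05,-0.2,2.5],
    [0,0,2.5],
    [0,0,2.5],
    [0,0,2],
    [0,0,1.3],
    [0,0,0.6],
    [0,0,0],
    [0,0,0],
  ],
  yaw=[0,0,0,0,0,0,0,0],
  fingers=[0,0,0,0,0,0,0,0],
)

```text
time_s: 8.07
position: [0.5526, 0.2122, 0.0304]
tcp_rot: [-2.457, 1.958, -0.001]
force: [0.6, -0.0, 1.0]
width: 0.998
```

```bash
python3 - <<'E'
from h import *
from rig import optics
go([.551,.2115,.027],-77)
s=optics.get_image("scene");crop(s,215,150,120,115,5,"pics/s6.png");np.savez("scene5.npz",**s)
E
```

```text
t 8.07 pos [0.5526 0.2122 0.0304] jaw -77.11 tilt z [ 5.e-04 -0.e+00 -1.e+00] F [ 0.6 -0.   1. ] w 0.998 q [-1.19  0.6   0.98  1.85 -0.58  1.01 -1.31]
move cm (tool) [0.03 0.18 0.34] yaw -0.002 move after yaw [0.03 0.18 0.34]
```

View pics/s6.png

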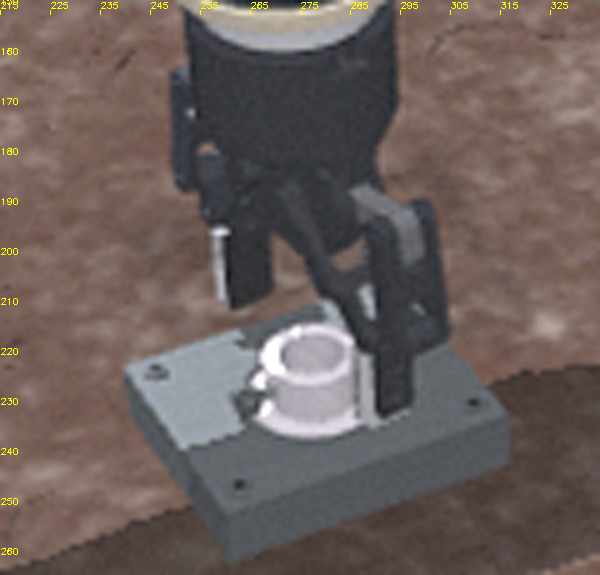

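send_rows(
  translation=[
    [0,0.12,0.15],
    [0,0,0],
    [0,0,0],
    [0,0,0],
    [0,0,0],
    [0,0,0],
    [0,0,0],
    [0,0,0],
  ],
  yaw=[0,0,0,0,0,0,0,0],
  fingers=[60,120,255,255,255,255,255,255],
)

```text
time_s: 8.78
position: [0.5514, 0.2122, 0.0291]
tcp_rot: [-2.456, 1.958, -0.0]
force: [-2.4, -0.5, 5.9]
width: 0.41
```

```bash
python3 - <<'E'
from h import *
from rig import optics
go([.551,.2115,.027],-77)
s=optics.get_image("scene");crop(s,215,150,120,115,5,"pics/s7.png");np.savez("scene5.npz",**s)
E
```

```text
t 8.78 pos [0.5514 0.2122 0.0291] jaw -77.12 tilt z [ 6.e-04  7.e-04 -1.e+00] F [-2.4 -0.5  5.9] w 0.41 q [-1.19  0.6   0.98  1.86 -0.59  1.01 -1.31]
move cm (tool) [0.06 0.06 0.21] yaw -0.002 move after yaw [0.06 0.06 0.21]
```

View pics/s7.png

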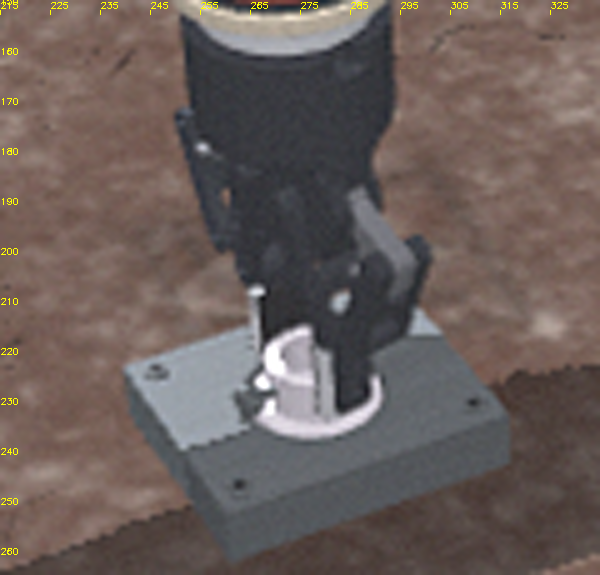

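send_rows(
  translation=[
    [0,0,-1],
    [0,0,-2],
    [0,0,-3],
    [0,0,-3],
    [0,0,-3],
    [0,0,-3],
    [0,0,-3],
    [0,0,-3],
  ],
  yaw=[0,0,0,0,0,0,0,0],
  fingers=[255,255,255,255,255,255,255,255],
)

```text
time_s: 9.5
position: [0.5506, 0.2115, 0.2402]
tcp_rot: [2.456, -1.959, -0.0]
force: [1.8, 0.8, -2.4]
width: 0.412
```

send_rows(
  translation=[
    [0,0,-1],
    [0,0,0],
    [0,0,0],
  ],
  yaw=[0,0,0],
  fingers=[255,255,255],
)

```text
time_s: 9.75
position: [0.5508, 0.2121, 0.2479]
tcp_rot: [-2.457, 1.958, 0.001]
force: [-0.6, -1.0, -2.4]
width: 0.406
```

```bash
python3 - <<'E'
from h import *
from rig import optics
go([.5458,-.1107,.25],-108.6)
for n in("scene","top"):
    s=optics.get_image(n);np.savez(n+"8.npz",**s)
    cv2.imwrite(f"pics/{n}8.png",s["color"][:,:,::-1])
s=load("scene8");from rig import telemetry
p=telemetry.state()["position"];u,v=proj(s,[p])[0].astype(int);print(u,v)
crop(s,u-50,max(0,v-60),100,100,6,"pics/s8.png")
E
```

```text
t 9.75 pos [0.5508 0.2121 0.2479] jaw -77.11 tilt z [-3.e-04  4.e-04 -1.e+00] F [-0.6 -1.  -2.4] w 0.406 q [-1.37  0.37  1.19  1.63 -0.35  1.38 -1.48]
move cm (tool) [31.36  7.69 -0.22] yaw 0.55 move after yaw [30.76 -9.83 -0.21]

269 129
```

View pics/s8.png

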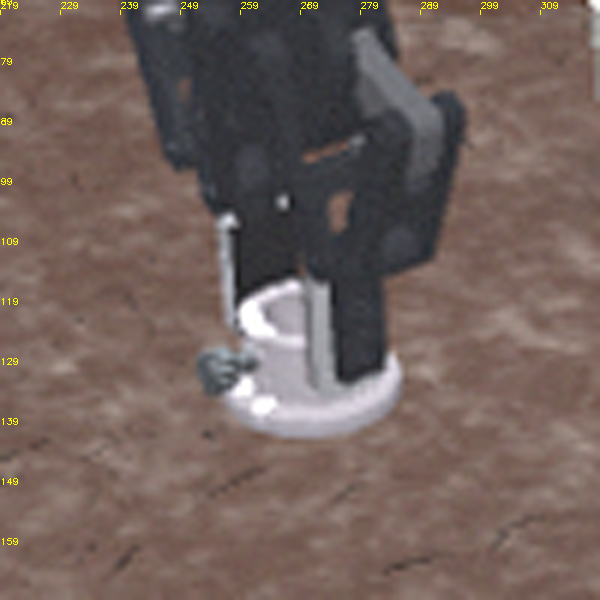

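The collar hangs upright in the fingers: hub at about (268,128), screw head at (255,130).

send_rows(
  translation=[
    [2.5,0.6,-0.2],
    [3.6,0.9,0],
    [3.6,0.9,0],
    [3.6,0.9,0],
    [3.6,0.9,0],
    [3.6,0.9,0],
    [3.6,0.9,0],
    [3.6,0.9,0],
  ],
  yaw=[0,0,0,0,0,0,0,0],
  fingers=[255,255,255,255,255,255,255,255],
)

```text
time_s: 10.52
position: [0.5444, -0.0747, 0.249]
tcp_rot: [2.456, -1.957, -0.003]
force: [0.4, 0.7, -2.1]
width: 0.41
```

send_rows(
  translation=[
    [2.5,0.6,0],
    [1.1,0.2,0],
    [0,0,0],
    [0,0,0],
    [0,0,0],
    [0,0,0],
    [0,0,0],
    [0,0,0],
  ],
  yaw=[0,0,0.11,0.11,0.11,0.11,0.11,0],
  fingers=[255,255,255,255,255,255,255,255],
)

```text
time_s: 11.18
position: [0.545, -0.11, 0.2488]
tcp_rot: [1.824, -2.555, -0.002]
force: [-0.6, 0.6, -1.9]
width: 0.408
```

```bash
python3 - <<'E'
from h import *
from rig import optics
go([.5458,-.1107,.25],-108.6)
for n in("scene","top"):
    s=optics.get_image(n);np.savez(n+"9.npz",**s)
s=load("scene9");crop(s,295,190,115,120,6,"pics/s9.png")
t=load("top9");crop(t,355,220,80,85,7,"pics/t9.png")
E
```

```text
t 11.18 pos [ 0.545  -0.11    0.2488] jaw -108.94 tilt z [-2.5e-03 -6.0e-04 -1.0e+00] F [-0.6  0.6 -1.9] w 0.408 q [-0.97  0.32  1.33  1.71 -0.32  1.36 -1.48]
move cm (tool) [ 0.04 -0.1  -0.12] yaw -0.006 move after yaw [ 0.04 -0.1  -0.12]
```

View pics/s9.png

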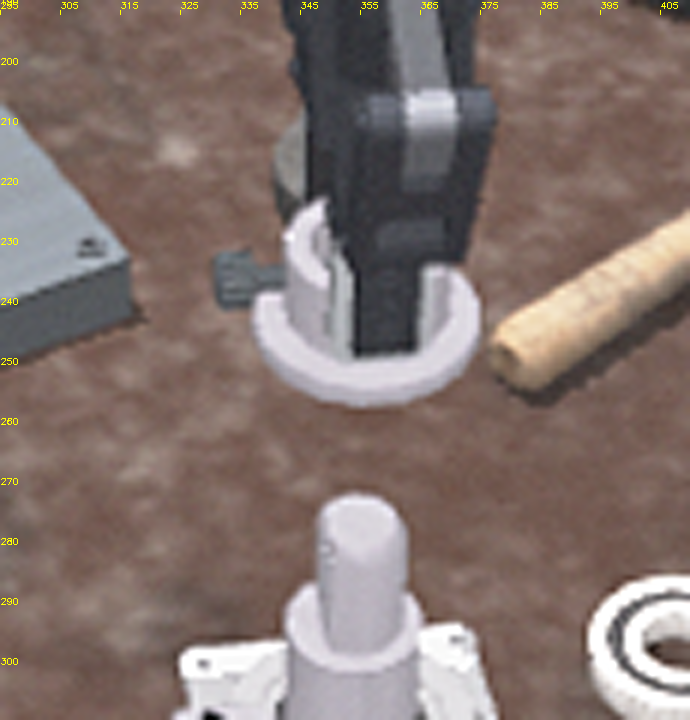

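View pics/t9.png

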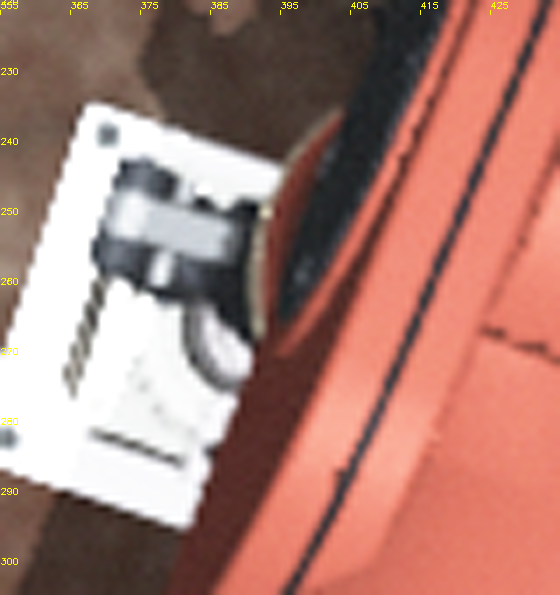

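```bash
cat >> h.py <<'E'
def overlay(d,c,zu,ang,u0,v0,w,h,s,fn):
    img=cv2.resize(d["color"][v0:v0+h,u0:u0+w,::-1],None,fx=s,fy=s,interpolation=cv2.INTER_CUBIC)
    th=np.linspace(0,2*np.pi,60)
    def draw(P,col):
        q=(proj(d,P)-[u0,v0]+.5)*s; cv2.polylines(img,[q.astype(int)],False,col,1)
    for r,z in((.026,0),(.026,.007),(.019,.027),(.013,.027)):
        draw(np.c_[c[0]+r*np.cos(th),c[1]+r*np.sin(th),np.full(60,zu+z)],(0,255,0))
    a=np.radians(ang);e=np.array([np.cos(a),np.sin(a)]);f=np.array([-e[1],e[0]])
    for r in(.025,.035):
        draw(np.array([[*(np.array(c)+e*r+f*.006*np.cos(t)),zu+.018+.006*np.sin(t)] for t in th]),(0,0,255))
    cv2.imwrite(fn,img)
E
python3 - <<'E'
from h import *
s=load("scene9")
overlay(s,[.545,-.110],.2377,161.1,310,205,80,60,9,"pics/o9.png")
E
```

```text
(no output)
```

View pics/o9.png

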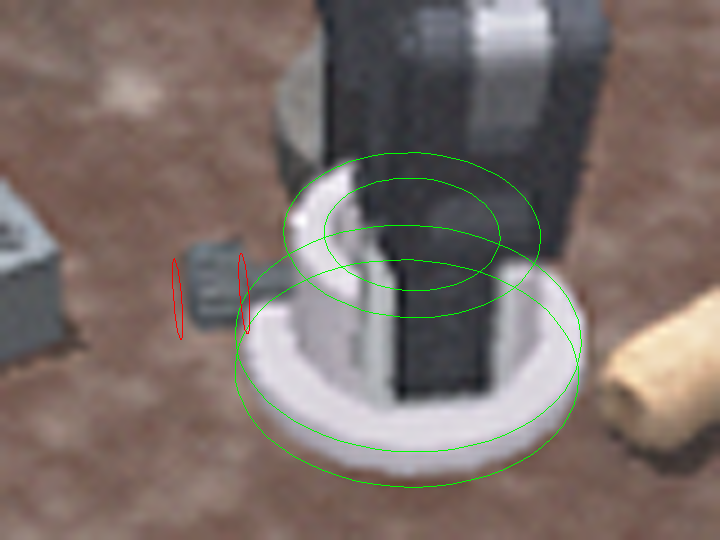

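```bash
python3 - <<'E'
from h import *
for n in("scene9","scene4"):
    s=load(n);c=[.5458,-.1107];u0,v0,w,h,k=325,260,60,60,10
    img=cv2.resize(s["color"][v0:v0+h,u0:u0+w,::-1],None,fx=k,fy=k,interpolation=cv2.INTER_CUBIC);th=np.linspace(0,2*np.pi,60)
    for r,z in((.009,.178),(.012,.173),(.017,.144),(.017,.115)):
        q=(proj(s,np.c_[c[0]+r*np.cos(th),c[1]+r*np.sin(th),np.full(60,z)])-[u0,v0]+.5)*k
        cv2.polylines(img,[q.astype(int)],False,(0,255,0),1)
    cv2.imwrite("pics/os_%s.png"%n,img)
    P=np.array([.545,-.110,.2377]);b=proj(s,[P])[0]
    print((proj(s,[P+[.001,0,0]])[0]-b),(proj(s,[P+[0,.001,0]])[0]-b),(proj(s,[P+[0,0,.001]])[0]-b))
E
```

```text
[ 0.64800457 -0.21330927] [-0.34532467 -0.43524095] [ 0.02178669 -0.55175482]
[ 0.64800457 -0.21330927] [-0.34532467 -0.43524095] [ 0.02178669 -0.55175482]
```

View pics/os_scene9.png

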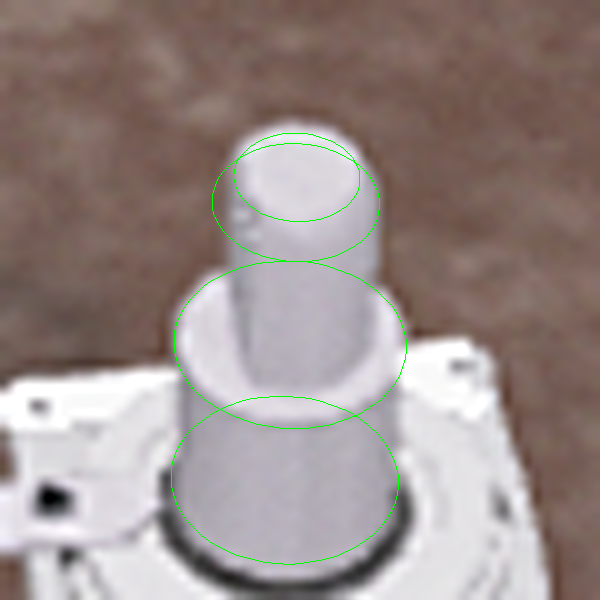

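send_rows(
  translation=[
    [0.05,0,1.5],
    [0,0,1.5],
    [0,0,1.5],
    [0,0,1],
    [0,0,0.5],
    [0,0,0.4],
    [0,0,0.4],
    [0,0,0.4],
  ],
  yaw=[0,0,0,0,0,0,0,0],
  fingers=[255,255,255,255,255,255,255,255],
)

```text
time_s: 11.95
position: [0.5459, -0.1108, 0.1785]
tcp_rot: [-1.833, 2.551, -0.001]
force: [-0.9, 0.0, -1.7]
width: 0.409
```

```bash
python3 - <<'E'
from h import *
from rig import optics
go([.5450,-.1105,.155],-108.6)
s=optics.get_image("scene");crop(s,295,210,115,120,6,"pics/s10.png")
E
```

```text
t 11.95 pos [ 0.5459 -0.1108  0.1785] jaw -108.6 tilt z [ 7.e-04 -1.e-04 -1.e+00] F [-0.9  0.  -1.7] w 0.409 q [-0.89  0.38  1.26  1.81 -0.39  1.24 -1.42]
move cm (tool) [0.   0.1  2.35] yaw 0.0 move after yaw [0.   0.1  2.35]
```

View pics/s10.png

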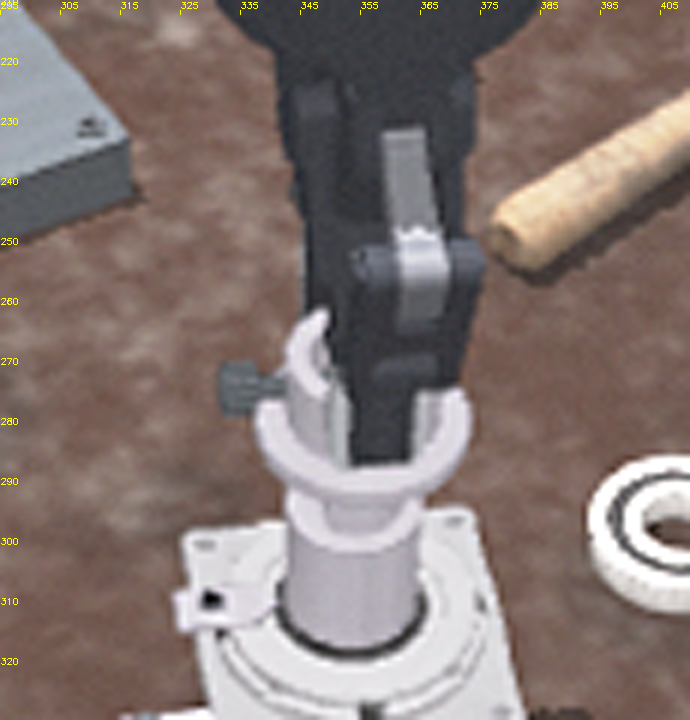

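The collar is on the shaft end with almost no force, and the screw head (333,274) is over the pointer (329,310). Continuing slowly.

send_rows(
  translation=[
    [0,0.05,0.3],
    [0,0,0.3],
    [0,0,0.3],
    [0,0,0.3],
    [0,0,0.2],
    [0,0,0],
  ],
  yaw=[0,0,0,0,0,0],
  fingers=[255,255,255,255,255,255],
)

```text
time_s: 12.5
position: [0.5449, -0.1105, 0.1639]
tcp_rot: [1.832, -2.551, -0.0]
force: [-0.1, 0.0, -1.6]
width: 0.407
```

send_rows(
  translation=[
    [0,0,0.25],
    [0,0,0.25],
    [0,0,0.2],
    [0,0,0.15],
    [0,0,0],
    [0,0,0],
  ],
  yaw=[0,0,0,0,0,0],
  fingers=[255,255,255,255,255,255],
)

```text
time_s: 13.0
position: [0.5451, -0.1105, 0.1558]
tcp_rot: [1.832, -2.552, -0.0]
force: [1.0, -0.1, -1.2]
width: 0.406
```

```bash
python3 - <<'E'
from h import *
go([.5450,-.1105,.155],-108.6)
E
```

```text
t 13.0 pos [ 0.5451 -0.1105  0.1558] jaw -108.63 tilt z [-2.e-04 -1.e-04 -1.e+00] F [ 1.  -0.1 -1.2] w 0.406 q [-0.87  0.41  1.23  1.83 -0.41  1.2  -1.4 ]
move cm (tool) [-0.    0.01  0.08] yaw -0.001 move after yaw [-0.    0.01  0.08]
```

No contact yet, so I'll creep down until it touches.

send_rows(
  translation=[
    [0,0,0.07],
    [0,0,0.07],
    [0,0,0.06],
    [0,0,0],
    [0,0,0],
  ],
  yaw=[0,0,0,0,0],
  fingers=[255,255,255,255,255],
)

```text
time_s: 13.42
position: [0.5453, -0.1106, 0.155]
tcp_rot: [-1.832, 2.551, 0.001]
force: [-5.9, 1.5, 11.9]
width: 0.413
```

```bash
python3 - <<'E'
from h import *
from rig import optics
go([.5450,-.1105,.155],-108.6)
s=optics.get_image("scene");np.savez("scene11.npz",**s);crop(s,295,220,115,120,6,"pics/s11.png")
overlay(s,[.5458,-.1107],.144,161.4,310,250,80,60,9,"pics/o11.png")
E
```

```text
t 13.42 pos [ 0.5453 -0.1106  0.155 ] jaw -108.64 tilt z [ 4.e-04  7.e-04 -1.e+00] F [-5.9  1.5 11.9] w 0.413 q [-0.87  0.41  1.23  1.83 -0.41  1.19 -1.4 ]
move cm (tool) [-0.    0.04 -0.  ] yaw -0.001 move after yaw [-0.    0.04 -0.  ]
```

View pics/s11.png

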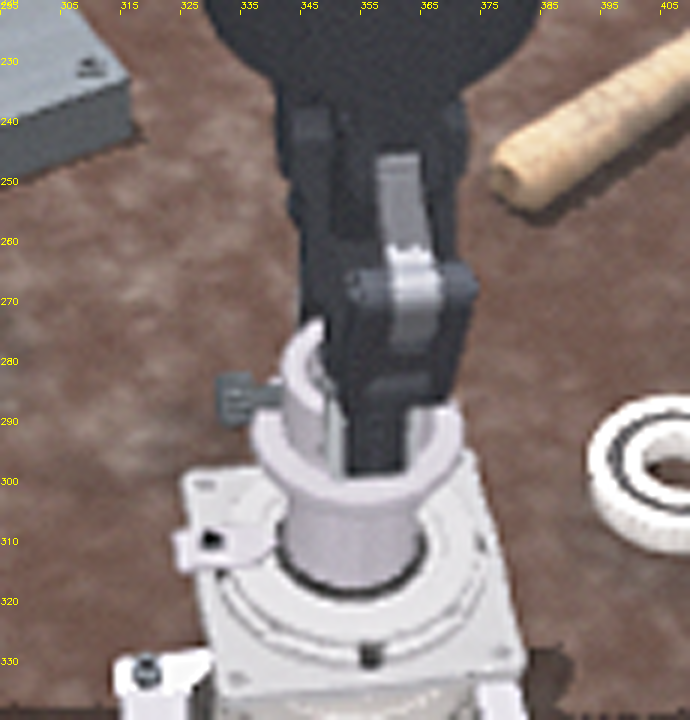

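View pics/o11.png

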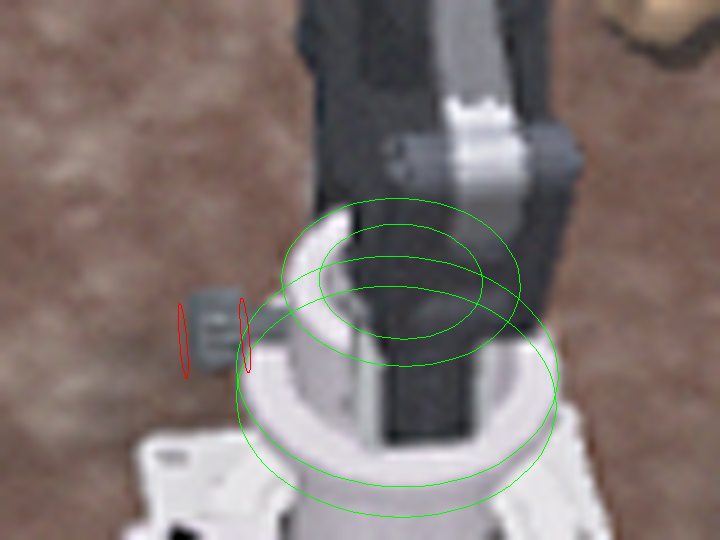

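send_rows(
  translation=[
    [0,0,0],
    [0,0,0],
    [0,0,0],
    [0,0,0],
  ],
  yaw=[0,0,0,0],
  fingers=[255,255,255,255],
)

```text
time_s: 13.8
position: [0.5453, -0.1106, 0.1549]
tcp_rot: [-1.832, 2.551, 0.001]
force: [-4.6, 1.9, 12.5]
width: 0.408
```

```bash
python3 - <<'E'
from h import *
go([.5450,-.1105,.155],-108.6)
from rig import finish_job
print(finish_job())
E
```

```text
t 13.8 pos [ 0.5453 -0.1106  0.1549] jaw -108.64 tilt z [ 3.e-04  7.e-04 -1.e+00] F [-4.6  1.9 12.5] w 0.408 q [-0.87  0.41  1.23  1.84 -0.41  1.19 -1.4 ]
move cm (tool) [-0.    0.03 -0.01] yaw -0.001 move after yaw [-0.    0.03 -0.01]

the job is handed in; nothing more can be done
None
```

I handed the job in at 13.8 s with the collar down on the shoulder and still gripped; no verdict is reported.

- **Shaft:** I pinched it on the flat, turned it about -70° until the flat faced the pointer, and let go. A picture after release showed the flat still facing the pointer.
- **Collar:** I lifted it out of the die by its hub, turned it about -32° so the screw pointed over the pointer, and lowered it over the shaft end.

**Last checks:**
- Contact came at TCP z = 0.155 m, the height I had worked out for full seating. A collar hanging on its screw would have stopped about 19 mm higher.
- Upward push was about 12.5 N, the sideways force about 5 N, and the tool's tilt under 0.001 rad. The jaw angle was within 0.1° of target, and the opening (0.41) stayed as it was when I gripped the hub.
- The last picture shows the screw over the pointer. I kept clear of the loose parts, but I did not measure their final positions.

**Disagreement:** the camera overlay sat about 1–2 px off my model. The bare shaft showed about 1 px of the same upward offset, so I read most of it as camera calibration error rather than a bad fit.

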